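# Level, clamp and load the microscope's tilt stage

## Task

Get the tilt stage ready for the microscope: first flip the red cam lever fully open, then turn the blue knob until the platform is level, turn the brass nut so that the tension needle will stand in the green with the lever closed, and flip the lever fully closed again. Only then load every specimen mount from the blue mat onto the platform, standing upright, each centred on a white circle of its own. Leave the other things on the bench alone.

Things in the scene. Friction and masses are not known exactly. Their poses are not given: they have to be found in the camera images.
- fixture: fixed black base plate, x -155..135, y -180..235, 12 thick (mm in its frame, origin on the bench). Tilting platform on the right, blue tilt knob at (-80, 20), strap clamp along y with brass nut at (0, 85), red cam lever at y 173; level dial at (75, 45), tension dial at (-75, 105): white discs 92 across on the plate, red needle 38 long, green band towards the fixture's +x.
- platform_mid (a point): centre of the top face of the black platform, 140 by 140, with an aluminium lip 4 thick and 6 high round its edge; z is its normal; 60 above the bench when level. Hinged along its far edge (parallel to the fixture's y axis); begins with its near edge low.
- tilt_knob_grip (a point): middle of the grip bar of the blue tilt knob, on its vertical axis, 99 above the bench. The bar is 46 long, 12 thick, 26 tall (top 13 above this point) on a round hub, with a white line on one half of its top; x of this point runs along the bar to the white line, and lies along the fixture's x axis at joint value 0.
- tilt_knob (a joint): turn of the tilt knob, rad, growing clockwise seen from above. The platform's slope is 0.033 rad per rad of knob, level at 0; starts at 1.2 to 3.0 (near edge low), so it must be turned anticlockwise; it stays where it is left, turning takes about 0.06 N m; stops at -1.2 and 3.4.
- level_tip (a point): tip of the level needle, geared to the platform: straight in the middle of the green band (pointing to the fixture's +x) when level; it swings 10 times the platform's slope (clockwise = near edge low), the green band is about 0.12 rad to either side. x of this point points along the needle.
- clamp_nut_grip (a point): middle of the grip bar of the brass adjusting nut, on its vertical axis, 92 above the bench. The bar is 46 long, 12 thick, 26 tall (top 13 above this point) on a round hub, with a white line on one half of its top; x of this point runs along the bar to the white line, and lies along the fixture's x axis at joint value 0.
- clamp_nut (a joint): turn of the adjusting nut, rad, growing clockwise seen from above (tighter). With the lever closed the tension needle is in the middle of its green band at 0 and moves 0.3 rad per rad of nut; starts at -1.2 to -2.9 (too slack); it stays where it is left, turning takes about 0.05 N m; stops at -3.3 and 1.2.
- tension_tip (a point): tip of the red tension needle, geared to the nut (0.3 rad per rad, clockwise = tighter); the tension is read against the green band of the dial under it. It points to the fixture's +x at nut 0. x of this point points along the needle.
- tension_band (a point): middle of the green band on the tension dial, 35 from the dial's centre, the band about 0.12 rad to either side. The dial's face is geared to the lever: with the lever closed the band points to the fixture's +x, opening the lever turns it clockwise by 0.4 rad per rad. x of this point points outward from the dial's centre.
- lever (a joint): cam lever of the quick-release, rad: 0 closed (lying flat towards the robot, against its stop), growing as it is flipped up and over away from the robot, 2.6 fully open (against its stop, handle end on the far side, 39 higher than when closed). Stays where it is left; turning takes about 0.15 N m.
- lever_handle (a point): middle of the white round cross handle at the lever's end, 12 in diameter, its free part 42 long, parallel to the fixture's y axis, sticking out to +y from the red lever arm (12 wide; the arm's outer face is 23 from this point). The handle moves on a circle of radius 75 about point lever_pivot; pinched from above across its diameter it can turn between the fingers.
- lever_pivot (a point): point on the lever's hinge axis (parallel to the fixture's y axis) level with the handle's middle, fixed, 45 above the bench.
- spot0 (a point): centre of one of the four white circles, 39 in diameter, printed on the platform's top, 64 apart in a square (near, right).
- spot1 (a point): centre of one of the four white circles, 39 in diameter, printed on the platform's top, 64 apart in a square (near, left).
- spot2 (a point): centre of one of the four white circles, 39 in diameter, printed on the platform's top, 64 apart in a square (far, right).
- spot3 (a point): centre of one of the four white circles, 39 in diameter, printed on the platform's top, 64 apart in a square (far, left).
- mount0: specimen mount: red resin cylinder 32 in diameter, 25 tall, about 45 g, with a steel specimen in its top; stands upright on the bench on the blue mat (1 thick, look only). Origin at the centre of its underside. May be absent.
- mount1: specimen mount: orange resin cylinder 32 in diameter, 25 tall, about 45 g, with a steel specimen in its top; stands upright on the bench on the blue mat (1 thick, look only). Origin at the centre of its underside. May be absent.
- mount2: specimen mount: green resin cylinder 32 in diameter, 25 tall, about 45 g, with a steel specimen in its top; stands upright on the bench on the blue mat (1 thick, look only). Origin at the centre of its underside. May be absent.
- mount3: specimen mount: yellow resin cylinder 32 in diameter, 25 tall, about 45 g, with a steel specimen in its top; stands upright on the bench on the blue mat (1 thick, look only). Origin at the centre of its underside. May be absent.
- objective: bystander: a loose microscope objective, 32 in diameter, 52 tall, standing on the bench.
- slide_box: bystander: blue box of slides, 70 by 95 by 35.
- dropper: bystander: amber dropper bottle, 36 in diameter, 85 tall.
Mind the look-alikes: they are no part of the job. There is more than one size of the mount3; the one meant has the size given above. Of the things that look like the mount1, take the one that is nearest to the robot's base at the start.

How it is judged:
On the way, in this order (a step that is already met when the one before it is completed fails the run):
1. the cam lever is flipped fully open, knob and nut not yet turned (value of joint lever above 2.2 rad and value of joint tilt_knob above 0.8 rad and value of joint clamp_nut below -0.8 rad), for 0.2 s.
2. with the lever open, the platform is turned level and the nut is set (value of joint lever above 1.8 rad and angle between platform_mid's own z axis and vertical below 0.012 rad and value of joint clamp_nut between -0.4 and 0.4 rad), for 0.2 s.
3. the lever is closed with the tension needle in the green and the platform level, no mount loaded yet (value of joint lever below 0.12 rad and angle between the x axis of tension_tip and the x axis of tension_band, either way round below 0.12 rad and angle between platform_mid's own z axis and vertical below 0.012 rad and horizontal distance between each of mount0, mount1, mount2, mount3 and platform_mid above 0.09 m), for 0.3 s.
At the end, for the whole second after the job is handed in: lever closed (under 0.12 rad), tension needle within 0.12 rad of the middle of the green band, platform level within 0.012 rad, and every mount present standing upright at rest on the platform (within 4 mm in height, 0.06 rad), its centre within 10 mm of the centre of a white circle (value of joint lever below 0.12 rad and angle between the x axis of tension_tip and the x axis of tension_band, either way round below 0.12 rad and angle between platform_mid's own z axis and vertical below 0.012 rad and (horizontal distance between mount0 and spot0 below 0.01 m or horizontal distance between mount0 and spot1 below 0.01 m or horizontal distance between mount0 and spot2 below 0.01 m or horizontal distance between mount0 and spot3 below 0.01 m) and z of mount0 in the frame of platform_mid between -0.004 and 0.004 m and angle between each of mount0, mount1, mount2, mount3's own z axis and vertical below 0.06 rad and linear speed of each of mount0, mount1, mount2, mount3 below 0.02 m/s and (horizontal distance between mount1 and spot0 below 0.01 m or horizontal distance between mount1 and spot1 below 0.01 m or horizontal distance between mount1 and spot2 below 0.01 m or horizontal distance between mount1 and spot3 below 0.01 m) and z of mount1 in the frame of platform_mid between -0.004 and 0.004 m and (horizontal distance between mount2 and spot0 below 0.01 m or horizontal distance between mount2 and spot1 below 0.01 m or horizontal distance between mount2 and spot2 below 0.01 m or horizontal distance between mount2 and spot3 below 0.01 m) and z of mount2 in the frame of platform_mid between -0.004 and 0.004 m and (horizontal distance between mount3 and spot0 below 0.01 m or horizontal distance between mount3 and spot1 below 0.01 m or horizontal distance between mount3 and spot2 below 0.01 m or horizontal distance between mount3 and spot3 below 0.01 m) and z of mount3 in the frame of platform_mid between -0.004 and 0.004 m); the robot touches nothing.
It fails at once if a bystander is moved more than 30 mm or tipped over (distance of any of objective, slide_box, dropper from where it was at the start of the episode above 0.03 m or angle between any of objective, slide_box, dropper's own z axis and vertical above 0.5 rad).
Of mount0, mount1, mount2, mount3 only 2 to 4 are there at a start; the rules pass over those that are not, and their reading is None.
At some moment in a run one of mount0, mount1, mount2, mount3 may be knocked a few centimetres aside while the robot is not near it.
It also fails if it takes over 210 s, if anything falls off the work surface, if the arm or the gripper's body presses on something with over 40 N, if the wrist force passes 120 N, or if a joint passes its speed limit or range.

## Robot

A 6-joint arm with a two-finger parallel gripper is mounted at the origin on the work surface. World frame = base frame: x ahead of the robot, y to its left, z up, the work surface at z = 0. Lengths are in m, angles in rad, forces in N, time in s.
With the tool pointing down it reaches from about 0.375 to 0.9 m from the base axis. Payload 3.1 kg.
Tool frame: the origin (TCP) lies midway between the tips of the shut fingers; the grasp point (between the pads) lies 19 mm behind it; z points along the fingers, y is the direction in which the jaws open and shut (so a half turn about z gives the same grasp; the last joint's range is limited). The gripper opens to 87 mm and grips with 3 to 60 N. Pads are 19 mm wide; open, the fingers measure 117 mm over their backs; the gripper's body (75 mm by 190 mm) begins 51 mm behind the grasp point.
Start: joints at [-1.345, 0.527, 1.433, -0, 1.181, -0.178], TCP at [0.246, -0.574, 0.223] pointing down, gripper open.
Joint ranges: [-3.08, 3.08], [-0.75, 2.2], [0.22, 2.44], [-1.43, 4.57], [0, 2.65], [-2.85, 2.85]. Speed limits (rad/s): [2.79, 2.79, 3.14, 3.14, 3.14, 3.14].

## Interface

Orientations are given as [roll, pitch, yaw] about the fixed x, y, z axes, in that order (R = Rz(yaw) Ry(pitch) Rx(roll)).
In Python, from bench import env gives the robot as it stands.
- The arm moves only by the shell command python3 -m handwheel 'ROWS' [OPENING] [FORCE]. ROWS is JSON, a list of rows, each a list of 6 numbers: the shift along the world's x, y, z in mm, then the turn, a rotation vector about the world's x, y, z in rad. In form: [[tx, ty, tz, ax, ay, az], ...]. A call has 1 to 8 rows; each row shifts and turns the commanded pose from where the row before left it; what a row does not reach is not made up. A row lasts 1/10 s, in which the tool goes at most 50 mm and 8.59 degrees, less where a joint would pass 70% of its speed; a pose out of reach is approached as far as the arm can. A call with a gripper value outside its range is refused whole. OPENING is the closure, from -1 (fully open) to 1 (shut), set as the call begins (- or left out, the last holds). The fingers move at their own pace and stop on an object; FORCE is the grip in N (left out, the last holds). Time passes only in rows, so rows that do not move let the fingers close. It gives the time, the measured TCP pose, the force and the opening at its end, in the units of the state.
- env.read_state(): the state, without advancing time (a new reading comes with each control period).
- env.snapshot(name): name is "scene" or "side" or "wrist"; returns the picture (420x560x3 uint8, red, green, blue); there is no depth.
- env.calibration(name): a dict with "K" (3x3 intrinsics, pixels), "rvec" (rotation vector, rad) and "tvec" (3), from world to camera coordinates, as OpenCV has them. Camera axes: x right, y down, z forward; pixel columns grow to the right and rows downward; lengths in m; the calibration is good to about 2 mm. A picture is of the moment at which its call begins: read the wrist's pose just before it. calibration takes no time and is no camera call; for the wrist camera it gives the pose at the moment of the call.
- env.finish_job(): hands the job in, once; it reports no verdict.
The state is a dict: "clock": time; "joint_positions": joint angles; "dq": joint speeds; "joint_efforts": joint torques, N m; "eef_pos": TCP position; "ee_rot": TCP orientation; "contact_force": force on the tool from outside, world axes, zero at the start; "torque": the same for the moment, N m; "gripper_width": finger opening in m.
Only numpy, scipy, OpenCV 4.12 (cv2) and the standard library are available. Lean on these libraries where they do the work, as an engineer would, in place of code of your own. Each camera call takes 0.05 s, during which the arm holds its last target. There are 200 camera calls.

## Working session

There is one attempt and no reset: what is moved stays moved. The work goes in short steps, Python scripts to look and compute and a shell command to move; the robot and the scene stay as the last step left them, time stands still between calls to the robot, and variables do not carry over. Pictures are saved under pics/ and viewed, about 12 in all and at most 16, crops included, and the job is handed in when it is done.

```bash
ls; mkdir -p pics; cat > h.py <<'E'
import numpy as np, cv2
from bench import env
def snap(n,f=None):
    c=env.calibration(n); im=env.snapshot(n)
    if f: cv2.imwrite('pics/'+f,im[:,:,::-1])
    return im,c
def ray(c,uv):
    R=cv2.Rodrigues(np.array(c['rvec'],float))[0]; t=np.array(c['tvec'],float).ravel()
    d=R.T@np.linalg.inv(np.array(c['K']))@np.array([uv[0],uv[1],1.]); return -R.T@t,d
def onz(c,uv,z):
    o,d=ray(c,uv); return o+d*(z-o[2])/d[2]
def proj(c,P):
    return cv2.projectPoints(np.array(P,float).reshape(-1,3),np.array(c['rvec'],float),np.array(c['tvec'],float),np.array(c['K'],float),None)[0].reshape(-1,2)
E
python3 - <<'E'
from h import *
ims=[]
for n in ['scene','side','wrist']:
    im,c=snap(n,'a_'+n+'.png'); o,d=ray(c,(280,210)); print(n,o.round(3),(d/np.linalg.norm(d)).round(2),c['K'][0][0])
s=env.read_state();print(s)
E
```

```text
pics
scene [ 1.196 -0.252  0.761] [-0.71  0.15 -0.68] 432.2601825902287
side [ 0.258 -0.743  0.941] [ 0.23  0.6  -0.77] 475.7780717482663
wrist [ 0.315 -0.546  0.384] [-0.26 -0.12 -0.96] 327.73350780620433
{'clock': 0.15, 'joint_positions': array([-1.34449986e+00,  5.28244056e-01,  1.43357905e+00,  2.05544365e-06,
        1.18139455e+00, -1.78505727e-01]), 'dq': array([-0.0004276 , -0.00120324, -0.00191713,  0.00170229, -0.00073267,
       -0.00074729]), 'joint_efforts': array([ 2.70367408e-06, -4.40431631e+01, -1.76842618e+01,  6.34145457e-02,
        5.52380830e-02, -9.75660691e-05]), 'eef_pos': array([ 0.24604852, -0.57393911,  0.2218109 ]), 'ee_rot': array([-3.13999381e+00, -2.90404530e-04,  4.04801179e-01]), 'contact_force': array([-0.01374984, -0.50385072, -0.19938403]), 'torque': array([-0.02150879,  0.00268139, -0.03025281]), 'gripper_width': 0.08748950331966747}
```

View pics/a_scene.png

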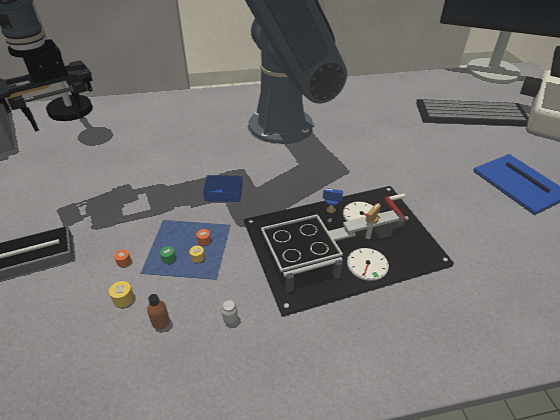

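View pics/a_side.png

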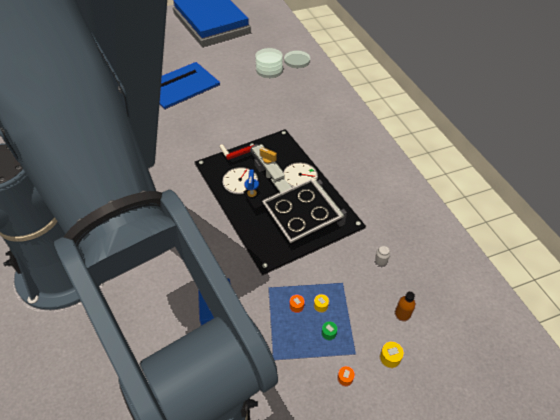

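The scene view shows orange (203,237), green (168,255) and yellow (197,254) mounts on the mat. Off the mat are a decoy orange (122,258) and a big yellow (121,294). The plate's corner screws are near (250,220), (389,189), (446,262) and (286,306).

```bash
cat > a.py <<'E'
from h import *
from scipy.optimize import least_squares
G={'scene':[(250,220),(389,189),(446,262),(286,306)],'side':[(265,265),(200,162),(284,132),(360,224)]}
def blob(m,min=15):
    n,l,s,ce=cv2.connectedComponentsWithStats(m.astype(np.uint8)); return [(s[i,4],ce[i]) for i in range(1,n) if s[i,4]>=min]
for n in G:
    im=cv2.imread(f'pics/a_{n}.png'); c=env.calibration(n)
    g=cv2.cvtColor(im,cv2.COLOR_BGR2GRAY).astype(float); P=[]
    for u,v in G[n]:
        w=g[v-5:v+6,u-5:u+6]; w=np.clip(w-110,0,None); yy,xx=np.mgrid[v-5:v+6,u-5:u+6]
        uv=((w*xx).sum()/w.sum(),(w*yy).sum()/w.sum()); P.append(onz(c,uv,.012)[:2])
    P=np.array(P); print(n,(P*1e3).round(1).tolist(),'sides',[round(1e3*np.linalg.norm(P[i]-P[(i+1)%4]),1) for i in range(4)])
    e=P[1]-P[0]+P[2]-P[3]; print('yaw',np.arctan2(-e[0],e[1]), 'centre',P.mean(0))
    h=cv2.cvtColor(im,cv2.COLOR_BGR2HSV)
    for nm,lo,hi in [('red',0,6),('or',6,17),('yel',20,32),('gre',45,85)]:
        m=(h[...,0]>=lo)&(h[...,0]<hi)&(h[...,1]>150)&(h[...,2]>70)
        for a,ce in blob(m): print(nm,a,ce.round(1),(1e3*onz(c,ce,.018)[:2]).round(0))
E
python3 a.py
```

```text
scene [[437.4, -164.3], [374.8, 226.2], [644.3, 255.2], [693.9, -129.5]] sides [np.float64(395.4), np.float64(271.1), np.float64(387.9), np.float64(258.9)]
yaw 0.14385815359677406 centre [0.53761707 0.04691865]
red 67 [393.9 206.4] [460. 203.]
or 93 [202.7 235.3] [ 470. -283.]
or 162 [122.  258.1] [ 506. -463.]
yel 32 [196.2 248.3] [ 508. -300.]
yel 46 [116.5 285.7] [ 582. -469.]
side [[440.5, -159.8], [385.3, 233.8], [654.6, 269.2], [705.8, -126.8]] sides [np.float64(397.5), np.float64(271.7), np.float64(399.3), np.float64(267.3)]
yaw 0.133852987996142 centre [0.54654263 0.0541164 ]
red 148 [238.6 152. ] [497. 217.]
or 174 [296.4 303.4] [ 469. -282.]
or 314 [404.4 308.8] [ 682. -377.]
or 215 [345.5 375.9] [ 499. -463.]
yel 179 [320.9 303.1] [ 519. -300.]
yel 401 [391.1 354.6] [ 604. -457.]
gre 185 [328.9 330.8] [ 509. -365.]
```

```bash
python3 -m handwheel '[[24,38,4,0,0,0.14],[24,38,4,0,0,0.14],[24,38,4,0,0,0.14],[24,38,4,0,0,0.14],[24,38,4,0,0,0.14],[24,38,4,0,0,0.14],[24,38,4,0,0,0.14],[24,38,4,0,0,0.14]]' -1
python3 -m handwheel '[[4,45,0,0,0,0.02],[4,45,0,0,0,0.02],[4,45,0,0,0,0.02],[4,45,0,0,0,0.02],[4,45,0,0,0,0.02],[4,45,0,0,0,0.02],[4,45,0,0,0,0.02],[4,45,0,0,0,0.02]]'
python3 -m handwheel '[[4,45,0,0,0,0.02],[4,45,0,0,0,0],[0,0,0,0,0,0],[0,0,0,0,0,0]]'
python3 - <<'E'
from h import *
im,c=snap('wrist','b_wrist.png'); print(ray(c,(280,210)))
E
```

```text
clock: 0.95
eef_pos: [0.4388, -0.2687, 0.2546]
ee_rot: [-3.141, -0.0, 1.53]
contact_force: [0.6, -0.5, 0.4]
gripper_width: 0.0868
clock: 1.75
eef_pos: [0.4699, 0.0914, 0.2545]
ee_rot: [-3.142, 0.0, 1.685]
contact_force: [1.3, -0.6, 0.3]
gripper_width: 0.0871
clock: 2.15
eef_pos: [0.4776, 0.1804, 0.2542]
ee_rot: [-3.141, 0.001, 1.708]
contact_force: [-0.3, 0.3, -0.3]
gripper_width: 0.0871
(array([0.46658854, 0.25412524, 0.41659139]), array([ 0.04585348, -0.28803671, -0.95667282]))
```

View pics/b_wrist.png

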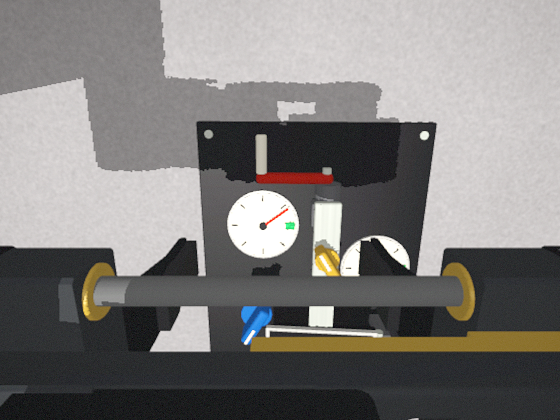

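The wrist view shows the handle at (261,135..173), the red arm at row 178, plate screws at (208,134) and (424,135), the pivot stub near (327,170), the nut at (326,262) and the knob at (256,325).

```bash
python3 - <<'E'
from h import *
c=env.calibration('wrist')
for n,uv,z in [('h top',(261.5,136),.045),('h mid',(261.5,154),.045),('arm/handle',(261.5,174),.045),('armL',(257,179),.045),('pivot',(327,171),.048),('s near',(208.5,134),.012),('s far',(424.5,135),.012),('nut',(327,262),.105),('knob',(257,323),.112)]:
    print(n,(1e3*onz(c,uv,z)).round(1))
E
```

```text
h top [452.2 223.7  45. ]
h mid [454.6 203.9  45. ]
arm/handle [457.4 181.2  45. ]
armL [453.  174.7  45. ]
pivot [530.8 195.2  48. ]
s near [387.1 214.8  12. ]
s far [646.3 248.8  12. ]
nut [537.7 109.8 105. ]
knob [474.   31.8 112. ]
```

```bash
python3 -m handwheel '[[-11,12,-20,0,0,0],[-12,12,-40,0,0,0],[0,0,-40,0,0,0],[0,0,-40,0,0,0],[0,0,-20,0,0,0],[0,0,0,0,0,0],[0,0,0,0,0,0]]' 0.2 10
python3 - <<'E'
from h import *
im,c=snap('wrist'); cv2.imwrite('pics/c_wrist.png',im[60:360,:,::-1])
for P in [(454.6,203.5,45),(454.6,203.5,28)]: print(proj(c,np.array(P)/1e3))
E
```

```text
clock: 2.9
eef_pos: [0.4556, 0.2024, 0.0948]
ee_rot: [-3.141, 0.0, 1.703]
contact_force: [0.4, 0.5, 0.3]
gripper_width: 0.0401
[[277.93776501 222.08448873]]
[[277.92938165 214.51712947]]
```

View pics/c_wrist.png

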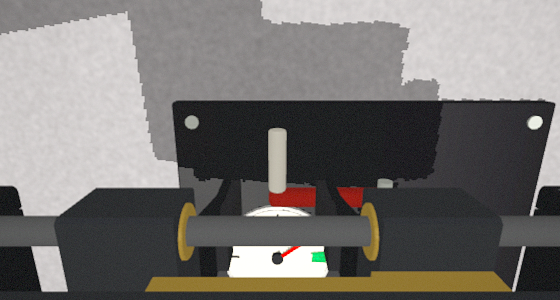

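The handle lies midway between the fingers, with its middle at (277,220) against a predicted (278,222). I'll descend and pinch.

```bash
python3 - <<'E'
from h import *
c=env.calibration('wrist')
for uv in [(191.5,182),(534.5,182)]: print((1e3*onz(c,uv,.012)).round(1))
E
python3 -m handwheel '[[-1,1,-22,0,0,0],[0,1,-22,0,0,0],[0,0,-22,0,0,0],[0,0,0,0,0,0],[0,0,0,0,0,0]]'
python3 -m handwheel '[[0,0,0,0,0,0],[0,0,0,0,0,0],[0,0,0,0,0,0],[0,0,0,0,0,0],[0,0,0,0,0,0]]' 1 20
```

```text
[387.1 215.8  12. ]
[647.8 250.3  12. ]
clock: 3.45
eef_pos: [0.4551, 0.2055, 0.0298]
ee_rot: [3.14, -0.0, 1.704]
contact_force: [-0.4, -0.8, -0.2]
gripper_width: 0.0352
clock: 3.95
eef_pos: [0.4545, 0.2056, 0.0291]
ee_rot: [3.141, -0.0, 1.705]
contact_force: [-0.5, 0.2, 4.8]
gripper_width: 0.0113
```

```bash
python3 -m handwheel '[[1.5,0.2,14.9,0,0,0],[4.4,0.6,14.3,0,0,0],[7.1,0.9,13.1,0,0,0],[9.6,1.3,11.5,0,0,0],[11.6,1.5,9.3,0,0,0],[13.2,1.7,6.8,0,0,0],[14.3,1.9,4.0,0,0,0],[14.8,1.9,1.1,0,0,0]]'
python3 -m handwheel '[[14.7,1.9,-1.9,0,0,0],[14.1,1.9,-4.8,0,0,0],[12.8,1.7,-7.6,0,0,0],[11.1,1.5,-10,0,0,0],[8.9,1.2,-12,0,0,0],[1.5,0.2,-3,0,0,0],[0,0,0,0,0,0],[0,0,0,0,0,0]]'
```

```text
clock: 4.75
eef_pos: [0.5263, 0.2151, 0.1059]
ee_rot: [-3.133, 0.001, 1.706]
contact_force: [-2.9, -0.4, 6.7]
gripper_width: 0.0116
clock: 5.55
eef_pos: [0.5926, 0.2237, 0.0641]
ee_rot: [-3.139, 0.0, 1.705]
contact_force: [-6.0, -1.4, 9.6]
gripper_width: 0.0111
```

```bash
python3 -m handwheel '[[0,0,0,0,0,0],[0,0,0,0,0,0],[0,0,5,0,0,0],[0,0,40,0,0,0],[0,0,45,0,0,0],[0,0,45,0,0,0],[-5,-28,35,0,0,0],[-7,-40,20,0,0,0]]' 0
python3 -m handwheel '[[-7,-40,0,0,0,0],[-7,-40,0,0,0,0],[-7,-40,0,0,0,0],[-7,-40,0,0,0,0],[-7,-40,0,0,0,0],[0,0,0,0,0,0],[0,0,0,0,0,0]]' -1
python3 - <<'E'
from h import *
im,c=snap('wrist','d_wrist.png'); snap('scene','d_scene.png')
E
```

```text
clock: 6.35
eef_pos: [0.5843, 0.1571, 0.2581]
ee_rot: [3.133, -0.0, 1.708]
contact_force: [1.0, -0.4, -0.2]
gripper_width: 0.0433
clock: 7.05
eef_pos: [0.5472, -0.0449, 0.2543]
ee_rot: [3.141, -0.0, 1.702]
contact_force: [-0.2, 0.2, -0.6]
gripper_width: 0.0857
```

View pics/d_wrist.png

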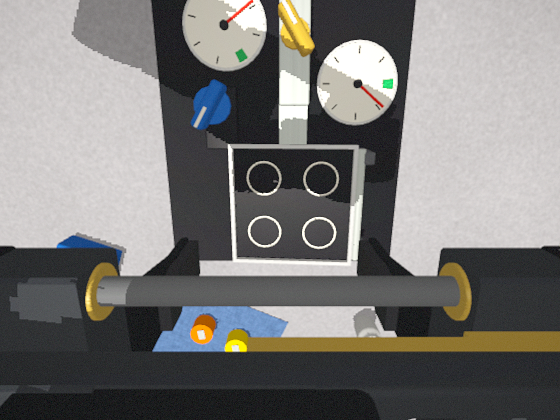

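The wrist view shows the level dial centred at (358,83) with its needle tip at (383,107), i.e. clockwise. The knob bar runs from (222,82) to (197,128), with the white line at its lower-left end. The nut bar is at (283..308, 2..52), and the tension band has turned to (240,55), so the lever is fully open.

```bash
cat > fx.py <<'E'
from h import *
def rect(im,c,x0,y0,x1,y1,z,s=2000):
    # rectified patch of world plane z (metres): columns world x, rows world -y, s px/m
    Q=np.array([[x0,y1,z],[x1,y1,z],[x1,y0,z],[x0,y0,z]]); W,H=int((x1-x0)*s),int((y1-y0)*s)
    M=cv2.getPerspectiveTransform(proj(c,Q).astype(np.float32),np.float32([[0,0],[W,0],[W,H],[0,H]]))
    return cv2.warpPerspective(im,M,(W,H))
def bar(im,c,x,y,z,lo,hi,name):
    p=rect(im,c,x-.04,y-.04,x+.04,y+.04,z); h=cv2.cvtColor(p,cv2.COLOR_RGB2HSV)
    m=((h[...,0]>=lo)&(h[...,0]<=hi)&(h[...,1]>120)&(h[...,2]>60)).astype(np.uint8)
    w=((h[...,1]<60)&(h[...,2]>140)).astype(np.uint8)
    print(name,'mask',m.sum(),cv2.minAreaRect(np.argwhere(m)[:,::-1].astype(np.float32)))
    return p
def needle(im,c,x,y,z,fyaw,name):
    p=rect(im,c,x-.05,y-.05,x+.05,y+.05,z); h=cv2.cvtColor(p,cv2.COLOR_RGB2HSV)
    m=((h[...,0]<8)|(h[...,0]>172))&(h[...,1]>130)&(h[...,2]>80)
    g=(h[...,0]>45)&(h[...,0]<85)&(h[...,1]>100)
    for k,mm in [('needle',m),('band',g)]:
        q=np.argwhere(mm)[:,::-1]-100.
        if len(q)<5: print(name,k,'none');continue
        r=np.hypot(*q.T); q=q[(r>15)&(r<80)]; d=q.mean(0); print(name,k,len(q),'angle cw from fixture x',round(float(np.arctan2(d[1],d[0])+fyaw),3),'r',round(float(np.hypot(*d)/2),1))
    return p
YAW=.1316; O=np.array([.5564,.0152]); RR=np.array([[np.cos(YAW),-np.sin(YAW)],[np.sin(YAW),np.cos(YAW)]])
F=lambda x,y: O+RR@np.array([x,y])/1e3
E
python3 - <<'E'
from fx import *
im=cv2.imread('pics/d_wrist.png')[:,:,::-1].copy(); c=env.calibration('wrist')
print('knob',F(-80,20),'nut',F(0,85))
a=rect(im,c,*(F(-80,20)-.05),*(F(-80,20)+.05),.112)
b=rect(im,c,*(F(0,85)-.05),*(F(0,85)+.05),.105)
d=needle(im,c,*F(75,45),.016,YAW,'level'); e=needle(im,c,*F(-75,105),.016,YAW,'tens')
cv2.imwrite('pics/d_rect.png',np.vstack([np.hstack([a,b]),np.hstack([d,e])])[:,:,::-1])
E
```

```text
knob [0.47446733 0.02452943] nut [0.54524626 0.09946502]
level needle 299 angle cw from fixture x 0.599 r 22.2
level band 417 angle cw from fixture x -0.101 r 33.6
tens needle 340 angle cw from fixture x -0.851 r 23.0
tens band 390 angle cw from fixture x 1.046 r 31.0Traceback (most recent call last):
  File "<stdin>", line 7, in <module>
    return _nx.concatenate(arrs, 1, dtype=dtype, casting=casting)
           ~~~~~~~~~~~~~~~^^^^^^^^^^^^^^^^^^^^^^^^^^^^^^^^^^^^^^^
ValueError: all the input array dimensions except for the concatenation axis must match exactly, but along dimension 0, the array at index 0 has size 200 and the array at index 1 has size 199
```

```bash
sed -i 's/W,H=int((x1-x0)\*s),int((y1-y0)\*s)/W,H=round((x1-x0)*s),round((y1-y0)*s)/' fx.py
python3 - <<'E'
from fx import *
im=cv2.imread('pics/d_wrist.png')[:,:,::-1].copy(); c=env.calibration('wrist')
a=rect(im,c,*(F(-80,20)-.05),*(F(-80,20)+.05),.112)
b=rect(im,c,*(F(0,85)-.05),*(F(0,85)+.05),.105)
d=rect(im,c,*(F(75,45)-.05),*(F(75,45)+.05),.014);e=rect(im,c,*(F(-75,105)-.05),*(F(-75,105)+.05),.014)
o=np.vstack([np.hstack([a,b]),np.hstack([d,e])])
for x in (100,300):
  for y in (100,300): cv2.circle(o,(x,y),3,(255,0,255),1)
cv2.imwrite('pics/d_rect.png',o[:,:,::-1])
E
```

```text
(no output)
```

View pics/d_rect.png

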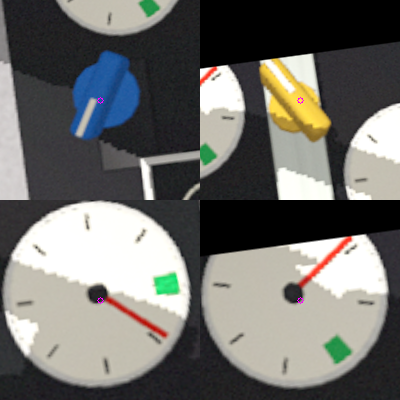

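The rectified patches show the dial centres offset by (-3,-6) px, so the fixture is shifted about (-1.5,+2.5) mm. The knob bar runs (115,55)–(82,137), so the knob is at about 2.03. The nut bar runs (267,62)–(322,135), so the nut is at about -2.1. The needles agree with both.

```bash
python3 -m handwheel '[[-18.5,18,-24,0,0,-0.115],[-18.5,18,-24,0,0,-0.115],[-18.5,18,-24,0,0,-0.115],[-18.5,17.7,-24,0,0,-0.115],[0,0,-18,0,0,0],[0,0,0,0,0,0],[0,0,0,0,0,0]]' -0.2
python3 - <<'E'
from fx import *
im,c=snap('wrist','e_wrist.png'); print(env.read_state()['eef_pos'],env.read_state()['ee_rot'])
p=F(-80,20)+[-.0013,.0023]; print(p)
h=cv2.cvtColor(im,cv2.COLOR_RGB2HSV); m=((h[...,0]>100)&(h[...,0]<125)&(h[...,1]>130)&(h[...,2]>60)).astype(np.uint8)
n,l,s,ce=cv2.connectedComponentsWithStats(m); print([(s[i].tolist(),ce[i].round(1)) for i in range(1,n) if s[i,4]>80]); print(proj(c,[[*p,.112],[*p,.09]]))
E
```

```text
clock: 7.85
eef_pos: [0.4737, 0.0285, 0.1405]
ee_rot: [3.141, -0.0, 1.247]
contact_force: [-0.3, 0.4, 0.3]
gripper_width: 0.0527
[0.47422547 0.02805353 0.14097673] [ 3.13924927e+00 -4.04049036e-04  1.24617648e+00]
[0.47316733 0.02682943]
[([252, 195, 52, 77, 2345], array([277.6, 227.3]))]
[[278.46318391 237.38518531]
 [278.36136106 225.53369095]]
```

View pics/e_wrist.png

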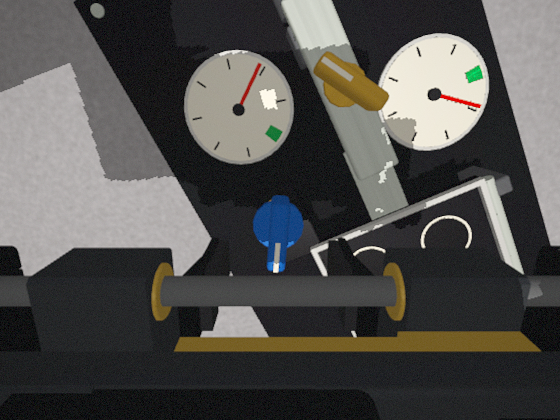

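```bash
python3 -m handwheel '[[-0.5,-1,-25,0,0,0],[0,0,-25,0,0,0],[0,0,0,0,0,0],[0,0,0,0,0,0]]'
python3 -m handwheel '[[0,0,0,0,0,0],[0,0,0,0,0,0],[0,0,0,0,0,0],[0,0,0,0,0,0],[0,0,0,0,0,0]]' 1 30
python3 -m handwheel '[[0,0,0,0,0,0.145],[0,0,0,0,0,0.145],[0,0,0,0,0,0.145],[0,0,0,0,0,0.145],[0,0,0,0,0,0.145],[0,0,0,0,0,0.145],[0,0,0,0,0,0.145]]'
python3 -m handwheel '[[0,0,0,0,0,0.145],[0,0,0,0,0,0.145],[0,0,0,0,0,0.145],[0,0,0,0,0,0.145],[0,0,0,0,0,0.145],[0,0,0,0,0,0.145],[0,0,0,0,0,0.145],[0,0,0,0,0,0]]'
python3 - <<'E'
from fx import *
O+=np.array([-.0013,.0023])
for n in ['scene','wrist','side']:
    im,c=snap(n,f'f_{n}.png'); needle(im,c,*F(75,45),.014,YAW,n+'level'); print(proj(c,[*F(75,45),.014]))
E
```

```text
clock: 8.3
eef_pos: [0.4732, 0.0264, 0.091]
ee_rot: [3.14, -0.0, 1.245]
contact_force: [-1.1, -0.3, 0.5]
gripper_width: 0.0523
clock: 8.8
eef_pos: [0.4724, 0.0266, 0.0905]
ee_rot: [3.141, -0.0, 1.245]
contact_force: [0.5, 0.5, 0.1]
gripper_width: 0.0205
clock: 9.5
eef_pos: [0.4733, 0.0266, 0.0905]
ee_rot: [3.14, 0.001, 2.265]
contact_force: [1.0, 0.8, 0.8]
gripper_width: 0.0119
clock: 10.3
eef_pos: [0.4734, 0.0269, 0.0905]
ee_rot: [3.142, 0.002, -3.009]
contact_force: [1.9, 1.8, 0.6]
gripper_width: 0.0119
scenelevel needle 260 angle cw from fixture x -0.164 r 21.1
scenelevel band 111 angle cw from fixture x 0.014 r 32.2
[[367.24538681 263.666064  ]]
wristlevel needle none
wristlevel band 3 angle cw from fixture x -0.668 r 32.3
[[307.38938904 378.74280308]]
sidelevel needle 215 angle cw from fixture x -0.369 r 24.3
sidelevel band 24 angle cw from fixture x -0.105 r 36.5
[[299.89685512 176.3079015 ]]
```

```bash
python3 - <<'E'
from fx import *
a=cv2.imread('pics/f_scene.png')[180:310,240:450]; b=cv2.imread('pics/f_side.png')[120:270,190:370]
a=cv2.resize(a,None,fx=1.9*2,fy=1.9*2,interpolation=cv2.INTER_CUBIC)[:500,:]; b=cv2.resize(b,None,fx=3.3,fy=3.3,interpolation=cv2.INTER_CUBIC)
cv2.imwrite('pics/f_z.png',cv2.resize(a,(800,495)))
E
```

```text
(no output)
```

View pics/f_z.png

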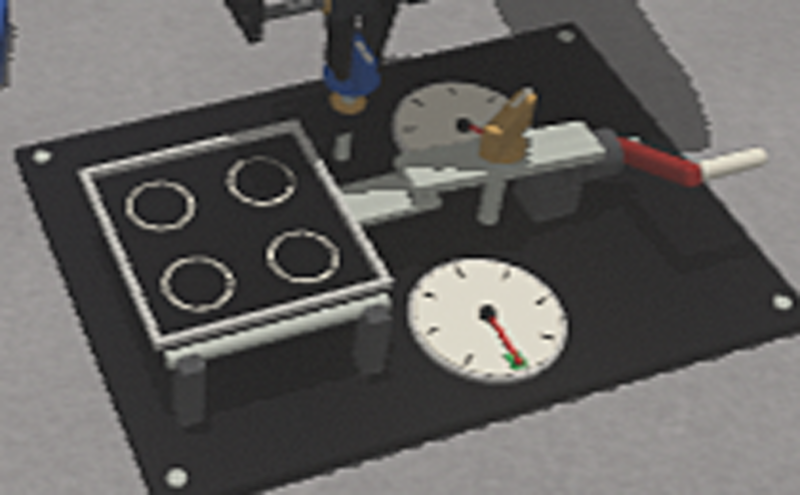

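The scene crop shows the level needle from (487,313) to (518,360), over the green band at (515,362), so the platform is about level. Next is the nut.

```bash
python3 -m handwheel '[[0,0,0,0,0,0],[0,0,0,0,0,0],[0,0,0,0,0,0],[0,0,0,0,0,0],[0,0,25,0,0,0],[0,0,35,0,0,0]]' -0.2
python3 -m handwheel '[[11.5,12.5,0,0,0,-0.148],[11.5,12.5,0,0,0,-0.148],[11.5,12.5,0,0,0,-0.148],[11.5,12.5,0,0,0,-0.148],[11.5,12.5,0,0,0,-0.148],[11.5,12.5,0,0,0,-0.148],[1,0,-10,0,0,-0.148],[0,0,-10,0,0,0]]'
python3 -m handwheel '[[0,0,0,0,0,0],[0,0,0,0,0,0]]'
python3 - <<'E'
from fx import *
O+=np.array([-.0013,.0023])
im,c=snap('wrist','g_wrist.png')
for nm,q in [('lev',F(75,45)),('ten',F(-75,105))]: needle(im,c,*q,.014,YAW,nm); print(proj(c,[*q,.014]))
p=F(0,85);print(p,proj(c,[*p,.105]))
E
```

```text
clock: 11.05
eef_pos: [0.4704, 0.0267, 0.1493]
ee_rot: [3.14, -0.006, -3.009]
contact_force: [1.0, -0.5, -0.1]
gripper_width: 0.0493
clock: 11.85
eef_pos: [0.5425, 0.1019, 0.1299]
ee_rot: [3.141, 0.0, 2.24]
contact_force: [-0.6, -0.4, 0.1]
gripper_width: 0.0522
clock: 12.05
eef_pos: [0.5415, 0.1013, 0.1297]
ee_rot: [-3.14, -0.001, 2.24]
contact_force: [0.2, -0.0, 0.0]
gripper_width: 0.0524
lev needle none
lev band none
[[328.50932468 275.61877464]]
ten needle 313 angle cw from fixture x -0.604 r 22.7
ten band 348 angle cw from fixture x 1.095 r 35.3
[[217.39343161 136.67560979]]
[0.54394626 0.10176502] [[283.79099178 240.20453563]]
```

View pics/g_wrist.png

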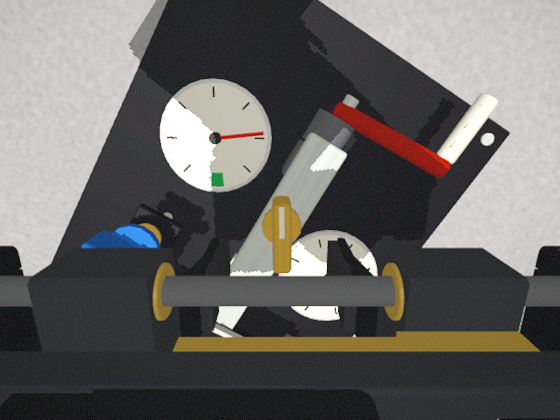

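```bash
python3 -m handwheel '[[1,0.3,-24,0,0,0],[0.8,0,-23,0,0,0],[0,0,0,0,0,0],[0,0,0,0,0,0]]'
python3 -m handwheel '[[0,0,0,0,0,0],[0,0,0,0,0,0],[0,0,0,0,0,0],[0,0,0,0,0,0],[0,0,0,0,0,0],[0,0,0,0,0,0],[0,0,0,0,0,0],[0,0,0,0,0,0]]' 1 30
python3 -m handwheel '[[0,0,0,0,0,-0.148],[0,0,0,0,0,-0.148],[0,0,0,0,0,-0.148],[0,0,0,0,0,-0.148],[0,0,0,0,0,-0.148],[0,0,0,0,0,-0.148],[0,0,0,0,0,-0.148]]'
python3 -m handwheel '[[0,0,0,0,0,-0.148],[0,0,0,0,0,-0.148],[0,0,0,0,0,-0.148],[0,0,0,0,0,-0.148],[0,0,0,0,0,-0.148],[0,0,0,0,0,-0.148],[0,0,0,0,0,-0.148],[0,0,0,0,0,-0.036]]'
python3 -m handwheel '[[0,0,0,0,0,0],[0,0,0,0,0,0]]'
```

```text
clock: 12.5
eef_pos: [0.544, 0.1018, 0.0835]
ee_rot: [-3.141, -0.0, 2.239]
contact_force: [0.3, 0.0, -0.2]
gripper_width: 0.052
clock: 13.3
eef_pos: [0.5439, 0.1018, 0.0834]
ee_rot: [-3.141, -0.0, 2.239]
contact_force: [-1.5, -1.0, 1.8]
gripper_width: 0.0117
clock: 14.0
eef_pos: [0.5439, 0.1018, 0.0833]
ee_rot: [-3.141, 0.0, 1.197]
contact_force: [-1.8, -1.6, 2.2]
gripper_width: 0.012
clock: 14.8
eef_pos: [0.5438, 0.1018, 0.0834]
ee_rot: [3.141, 0.001, 0.128]
contact_force: [-1.7, -0.4, 2.0]
gripper_width: 0.0117
clock: 15.0
eef_pos: [0.5439, 0.1018, 0.0833]
ee_rot: [3.141, 0.001, 0.132]
contact_force: [-1.2, -2.4, 3.9]
gripper_width: 0.0119
```

```bash
python3 -m handwheel '[[0,0,0,0,0,0],[0,0,0,0,0,0],[0,0,0,0,0,0],[0,0,0,0,0,0],[0,0,25,0,0,0],[0,0,35,0,0,0]]' -0.2
python3 -m handwheel '[[0,-10,20,0,0,0.145],[0,-10,20,0,0,0.145],[0,-10,20,0,0,0.145],[0,-10,20,0,0,0.145],[0,-10,20,0,0,0.145],[0,-10,10,0,0,0.145],[0,-10,0,0,0,0.145],[0,-10,0,0,0,0.145]]' 
python3 -m handwheel '[[0,-20,0,0,0,0.145],[0,-20,0,0,0,0.145],[0,-20,0,0,0,0.12],[0,-5,0,0,0,0],[0,0,0,0,0,0],[0,0,0,0,0,0]]' 
python3 - <<'E'
from fx import *
O+=np.array([-.0013,.0023])
im,c=snap('wrist','i_wrist.png')
for nm,q in [('lev',F(75,45)),('ten',F(-75,105))]: needle(im,c,*q,.014,YAW,nm); print(proj(c,[*q,.014]))
E
```

```text
clock: 15.6
eef_pos: [0.5424, 0.102, 0.1419]
ee_rot: [-3.141, 0.005, 0.131]
contact_force: [0.6, 0.4, 0.3]
gripper_width: 0.0492
clock: 16.4
eef_pos: [0.5442, 0.0216, 0.2538]
ee_rot: [3.14, -0.0, 1.297]
contact_force: [0.2, -0.1, 0.2]
gripper_width: 0.0522
clock: 17.0
eef_pos: [0.5439, -0.0424, 0.2531]
ee_rot: [-3.141, -0.001, 1.699]
contact_force: [0.1, 0.8, -0.4]
gripper_width: 0.0524
lev needle 267 angle cw from fixture x 0.037 r 23.3
lev band 201 angle cw from fixture x 0.036 r 35.0
[[359.74942136  85.0449859 ]]
ten needle 278 angle cw from fixture x -0.008 r 22.3
ten band 372 angle cw from fixture x 1.076 r 34.8
[[227.41516834  27.80119615]]
```

View pics/i_wrist.png

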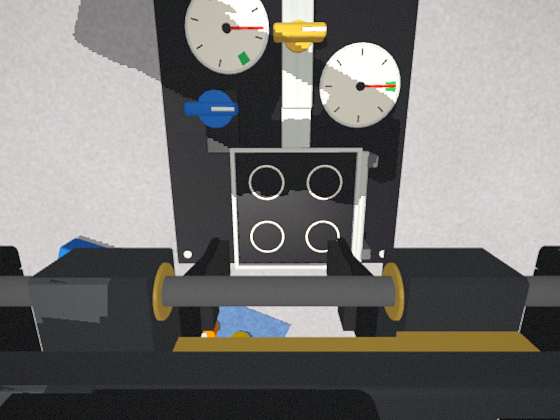

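Both needles agree: the level needle is within 0.001 rad of its band, and the tension needle is at about 0 from +x. The circles are at (267,182), (324,182), (267,237) and (322,236). Next I close the lever.

```bash
python3 - <<'E'
from fx import *
O+=np.array([-.0013,.0023]); c=env.calibration('wrist')
im=cv2.imread('pics/i_wrist.png'); 
g=cv2.cvtColor(im,cv2.COLOR_BGR2GRAY); b=(g>100).astype(np.uint8)
cs,_=cv2.findContours(b,cv2.RETR_LIST,cv2.CHAIN_APPROX_NONE)
for k in cs:
    if len(k)>40:
        (x,y),(a,d),t=cv2.fitEllipse(k)
        if 20<a<45 and 20<d<45 and 230<x<360 and 150<y<260: 
            w=1e3*onz(c,(x,y),.06)[:2]; print(round(x,1),round(y,1),round(a,1),round(d,1),w.round(1),'local',(RR.T@(w-O*1e3)).round(1))
E
python3 -m handwheel '[[8,44.5,0,0,0,0],[8,44.5,0,0,0,0],[8,44.5,0,0,0,0],[8,44.5,0,0,0,0],[8,44.5,0,0,0,0],[8,43.5,-30,0,0,0],[0.5,0,-40,0,0,0],[0,0,-40,0,0,0]]' 0.2
python3 -m handwheel '[[0,0,-40,0,0,0],[0,0,-39,0,0,0],[0,0,0,0,0,0],[0,0,0,0,0,0]]'
python3 -m handwheel '[[0,0,0,0,0,0],[0,0,0,0,0,0],[0,0,0,0,0,0],[0,0,0,0,0,0],[0,0,0,0,0,0],[0,0,0,0,0,0],[0,0,0,0,0,0],[0,0,0,0,0,0]]' 1 20
```

```text
266.8 236.4 27.6 29.4 [ 538.7 -109. ] local [ -32.9 -123.2]
322.0 236.1 30.3 32.7 [ 602.2 -100.4] local [  31.2 -123. ]
266.8 236.2 32.2 34.5 [ 538.7 -108.7] local [ -32.8 -122.9]
324.1 181.9 30.8 31.9 [593.9 -36.7] local [ 31.3 -58.9]
266.1 181.9 30.6 31.9 [530.2 -45. ] local [-32.9 -58.7]
324.0 182.0 34.0 35.7 [593.8 -36.9] local [ 31.2 -59. ]
266.1 182.4 35.0 35.4 [530.3 -45.5] local [-32.9 -59.2]
clock: 17.85
eef_pos: [0.592, 0.2234, 0.1446]
ee_rot: [3.139, -0.0, 1.704]
contact_force: [-0.4, -1.2, -0.6]
gripper_width: 0.0345
clock: 18.25
eef_pos: [0.5916, 0.2209, 0.066]
ee_rot: [-3.14, -0.0, 1.701]
contact_force: [1.3, -0.5, 0.1]
gripper_width: 0.0347
clock: 19.05
eef_pos: [0.5931, 0.2203, 0.0676]
ee_rot: [3.139, -0.0, 1.701]
contact_force: [0.2, -0.1, 6.5]
gripper_width: 0.0111
```

```bash
python3 -m handwheel '[[-8.9,-1.2,12,0,0,0],[-11.1,-1.5,10,0,0,0],[-12.8,-1.7,7.6,0,0,0],[-14.1,-1.9,4.8,0,0,0],[-14.7,-1.9,1.9,0,0,0],[-14.8,-1.9,-1.1,0,0,0],[-14.3,-1.9,-4,0,0,0]]'
python3 -m handwheel '[[-13.2,-1.7,-6.8,0,0,0],[-11.6,-1.5,-9.3,0,0,0],[-9.6,-1.3,-11.5,0,0,0],[-7.1,-0.9,-13.1,0,0,0],[-4.4,-0.6,-14.3,0,0,0],[-1.5,-0.2,-14.9,0,0,0],[0,0,-3,0,0,0],[0,0,0,0,0,0]]'
```

```text
clock: 19.75
eef_pos: [0.5054, 0.2088, 0.1008]
ee_rot: [3.13, -0.001, 1.701]
contact_force: [3.3, 1.1, 5.1]
gripper_width: 0.0112
clock: 20.55
eef_pos: [0.4549, 0.2023, 0.0247]
ee_rot: [3.14, -0.0, 1.7]
contact_force: [2.6, 3.2, -1.4]
gripper_width: 0.0109
```

```bash
python3 -m handwheel '[[0,0,0,0,0,0],[0,0,0,0,0,0],[0,0,0,0,0,0],[0,0,40,0,0,0],[0,0,45,0,0,0],[2,0,45,0,0,0],[10,-35,45,0,0,0],[12,-45,10,0,0,0]]' 0.1
python3 -m handwheel '[[12,-45,0,0,0,0],[12,-40,0,0,0,0],[0,-30,0,0,0,0],[0,0,0,0,0,0],[0,0,0,0,0,0],[0,0,0,0,0,0]]' -1
python3 - <<'E'
from fx import *
O+=np.array([-.0013,.0023])
im,c=snap('wrist','j_wrist.png')
for nm,q in [('lev',F(75,45)),('ten',F(-75,105))]: needle(im,c,*q,.014,YAW,nm); print(proj(c,[*q,.014]))
E
```

```text
clock: 21.35
eef_pos: [0.478, 0.1276, 0.2077]
ee_rot: [3.134, 0.0, 1.705]
contact_force: [1.7, 0.4, -0.1]
gripper_width: 0.0387
clock: 21.95
eef_pos: [0.4997, 0.0126, 0.2032]
ee_rot: [-3.14, -0.001, 1.701]
contact_force: [-0.5, -0.6, -0.2]
gripper_width: 0.0787
lev needle 296 angle cw from fixture x 0.076 r 23.0
lev band 205 angle cw from fixture x 0.036 r 35.2
[[402.33837496 142.11550025]]
ten needle 297 angle cw from fixture x 0.025 r 22.7
ten band 237 angle cw from fixture x 0.034 r 34.5
[[259.61912255  81.91152371]]
```

View pics/j_wrist.png

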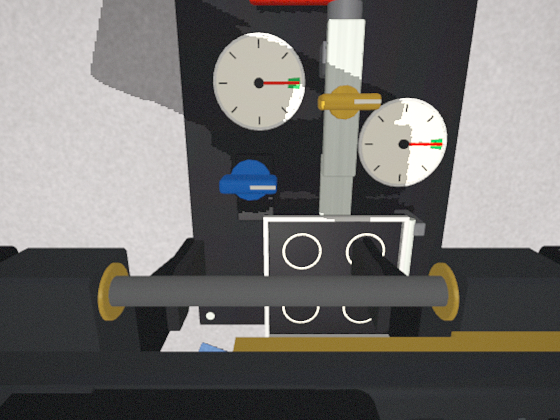

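Both needles are on their green bands: tension at (295,83), level at (437,144). The lever is closed. Now I look at the mat.

```bash
python3 -m handwheel '[[-8,-30,6,0,0,-0.145],[-8,-30,6,0,0,-0.145],[-8,-30,6,0,0,-0.145],[-8,-30,6,0,0,-0.145],[-8,-30,6,0,0,-0.145],[-8,-30,6,0,0,-0.145],[-8,-30,6,0,0,-0.145],[-8,-30,6,0,0,-0.145]]'
python3 -m handwheel '[[-8,-30,0,0,0,-0.145],[-8,-30,0,0,0,-0.145],[-8,-30,0,0,0,-0.12],[0,-5,0,0,0,0],[0,0,0,0,0,0],[0,0,0,0,0,0]]' -0.2
cat > m.py <<'E'
from fx import *
import sys
im,c=snap('wrist',sys.argv[1]); h=cv2.cvtColor(im,cv2.COLOR_RGB2HSV); s=env.read_state()['eef_pos']; print('tcp',s)
for nm,lo,hi in [('red',0,4),('or',4,17),('yel',20,32),('gre',45,85)]:
    m=((h[...,0]>=lo)&(h[...,0]<hi)&(h[...,1]>130)&(h[...,2]>60)).astype(np.uint8)
    cs,_=cv2.findContours(m,cv2.RETR_EXTERNAL,cv2.CHAIN_APPROX_NONE)
    for k in cs:
        if cv2.contourArea(k)<150: continue
        # silhouette hull vs. projected cylinder mid-height: top face centre via steel insert
        k=cv2.convexHull(k); x,y,w,hh=cv2.boundingRect(k); M=cv2.moments(k); ce=(M['m10']/M['m00'],M['m01']/M['m00'])
        g=np.zeros_like(m); cv2.fillPoly(g,[k],1); st=np.argwhere((g>0)&(h[...,1]<90)&(h[...,2]>130))
        top=st.mean(0)[::-1] if len(st)>10 else (0,0)
        print(nm,(x,y,w,hh),np.round(ce,1),'mid',(1e3*onz(c,ce,.0125)[:2]).round(1),'steel',np.round(top,1),len(st),(1e3*onz(c,top,.025)[:2]).round(1) if len(st)>10 else '')
E
python3 m.py k_wrist.png
```

```text
clock: 22.8
eef_pos: [0.4364, -0.2279, 0.2516]
ee_rot: [-3.141, 0.0, 0.537]
contact_force: [0.5, 0.1, 0.6]
gripper_width: 0.0868
clock: 23.4
eef_pos: [0.4128, -0.3214, 0.2511]
ee_rot: [-3.14, 0.0, 0.133]
contact_force: [0.4, -0.1, -0.8]
gripper_width: 0.0539
tcp [ 0.41284141 -0.32137462  0.25115881]
or (238, 109, 28, 28) [251.5 122.6] mid [ 469.5 -282.9] steel [251.1 122.9] 98 [ 469.6 -283.4]
yel (176, 331, 368, 21) [366.6 342. ] mid [ 185.7 -481.8] steel [293.1 335.5] 576 [ 191.9 -373. ]
yel (385, 263, 23, 58) [396.  291.5] mid [ 271.7 -504.9] steel [389.6 296. ] 47 [ 270.6 -492.1]
yel (149, 263, 23, 58) [160.  291.4] mid [ 228.3 -182.9] steel [0 0] 0 
yel (259, 64, 28, 31) [272.3  79.3] mid [ 520.6 -301.2] steel [272.3  79. ] 127 [ 519.8 -301.5]
yel (403, 0, 53, 43) [428.7  19.6] mid [ 604. -463.] steel [435.   15.2] 267 [ 605.3 -463.8]
gre (313, 82, 30, 30) [327.5  97. ] mid [ 509.9 -367.3] steel [328.5  97.2] 123 [ 509.2 -366.7]
```

View pics/k_wrist.png

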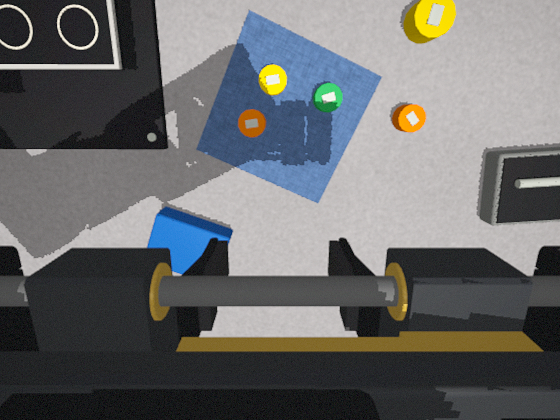

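On the mat are yellow (272,79), green (328,97) and orange (251,123). The decoys, a big yellow (435,15) and an orange (410,118), are off it. There is no red mount. I'll pick the orange one first and place it on the far-left spot.

```bash
python3 -m handwheel '[[19,13,-20,0,0,0],[19,13,-40,0,0,0],[18.5,12.5,-40,0,0,0],[0,0,-45,0,0,0],[0,0,-45,0,0,0],[0,0,-30,0,0,0],[0,0,-22,0,0,0],[0,0,0,0,0,0]]' -0.2 15
python3 -m handwheel '[[0,0,0,0,0,0],[0,0,0,0,0,0],[0,0,0,0,0,0],[0,0,0,0,0,0],[0,0,0,0,0,0]]' 1
python3 -m handwheel '[[0,0,20,0,0,0],[0,0,45,0,0,0],[0,0,45,0,0,0],[0,0,20,0,0,0],[0,0,0,0,0,0]]'
```

```text
clock: 24.25
eef_pos: [0.4676, -0.2817, 0.0067]
ee_rot: [-3.136, 0.004, 0.133]
contact_force: [-0.2, 0.8, -0.0]
gripper_width: 0.0524
clock: 24.75
eef_pos: [0.4698, -0.2852, 0.0108]
ee_rot: [3.14, -0.002, 0.131]
contact_force: [-0.0, 1.1, 6.4]
gripper_width: 0.0317
clock: 25.25
eef_pos: [0.471, -0.2866, 0.1431]
ee_rot: [3.135, -0.005, 0.131]
contact_force: [0.4, -0.2, -0.9]
gripper_width: 0.0315
```

```bash
python3 -m handwheel '[[20.7,41,0,0,0,0],[20.7,41,0,0,0,0],[20.7,41,0,0,0,0],[20.7,41,0,0,0,0],[20.7,41,0,0,0,0],[20.7,41,0,0,0,0],[0,0,0,0,0,0],[0,0,0,0,0,0]]'
python3 -m handwheel '[[0,0,0,0,0,0],[0,0,0,0,0,0],[0,0,0,0,0,0]]'
```

```text
clock: 26.05
eef_pos: [0.5923, -0.0376, 0.1377]
ee_rot: [-3.141, 0.003, 0.134]
contact_force: [-0.9, -0.5, -0.3]
gripper_width: 0.0313
clock: 26.35
eef_pos: [0.5928, -0.0402, 0.1392]
ee_rot: [-3.142, 0.001, 0.129]
contact_force: [-0.3, 0.3, -0.2]
gripper_width: 0.0309
```

```bash
python3 -m handwheel '[[1,1.5,-30,0,0,0],[0,1,-25,0,0,0],[0,0,-8,0,0,0],[0,0,-3,0,0,0],[0,0,0,0,0,0],[0,0,0,0,0,0],[0,0,-2,0,0,0],[0,0,0,0,0,0]]'
```

```text
clock: 27.15
eef_pos: [0.5946, -0.0364, 0.072]
ee_rot: [3.141, -0.001, 0.131]
contact_force: [-0.6, 0.9, -0.2]
gripper_width: 0.0317
```

```bash
python3 -m handwheel '[[0,0,-1,0,0,0],[0,0,0,0,0,0],[0,0,0,0,0,0]]'; python3 -m handwheel '[[0,0,-1,0,0,0],[0,0,0,0,0,0],[0,0,0,0,0,0]]'
```

```text
clock: 27.45
eef_pos: [0.5946, -0.0363, 0.0709]
ee_rot: [3.141, -0.001, 0.131]
contact_force: [-0.4, 0.3, 2.3]
gripper_width: 0.0314
clock: 27.75
eef_pos: [0.5946, -0.0363, 0.0708]
ee_rot: [3.141, -0.001, 0.131]
contact_force: [-1.6, 1.2, 8.7]
gripper_width: 0.0313
```

```bash
python3 -m handwheel '[[0,0,0,0,0,0],[0,0,0,0,0,0],[0,0,0,0,0,0],[0,0,20,0,0,0],[0,0,45,0,0,0],[-10,-10,35,0,0,0],[-20,-35,20,0,0,0],[-25,-40,10,0,0,0]]' -0.2
python3 -m handwheel '[[-25,-40,10,0,0,0],[-25,-40,10,0,0,0],[-25,-40,10,0,0,0],[-25,-40,10,0,0,0],[-25,-40,10,0,0,0],[0,0,0,0,0,0],[0,0,0,0,0,0],[0,0,0,0,0,0]]'
python3 m.py l_wrist.png
```

```text
clock: 28.55
eef_pos: [0.5406, -0.1218, 0.2016]
ee_rot: [3.139, -0.004, 0.134]
contact_force: [0.1, -0.7, 0.2]
gripper_width: 0.0519
clock: 29.35
eef_pos: [0.4143, -0.3201, 0.2487]
ee_rot: [-3.14, 0.001, 0.131]
contact_force: [0.3, -0.1, -0.1]
gripper_width: 0.0522
tcp [ 0.41450444 -0.31969238  0.24869226]
yel (173, 331, 367, 21) [363.1 342. ] mid [ 187.9 -474. ] steel [292.3 335.4] 574 [ 194.9 -369.7]
yel (153, 263, 21, 58) [163.1 291.4] mid [ 232.1 -186. ] steel [0 0] 0 
yel (383, 262, 22, 59) [393.2 291.4] mid [ 273.6 -498.3] steel [386.7 294.3] 24 [ 275.  -484.9]
yel (260, 66, 28, 31) [273.4  80.7] mid [ 520.5 -301.4] steel [273.4  80.8] 125 [ 519.4 -301.8]
yel (405, 0, 53, 44) [430.6  20.2] mid [ 604.2 -463.2] steel [437.   15.8] 272 [ 605.5 -464.1]
gre (314, 84, 30, 30) [328.6  98.5] mid [ 509.7 -367.2] steel [329.6  98.4] 123 [ 509.3 -366.6]
```

```bash
python3 -m handwheel '[[24,-12,-20,0,0,0],[24,-12,-35,0,0,0],[24,-12,-35,0,0,0],[23,-11.3,-40,0,0,0],[0,0,-40,0,0,0],[0,0,-40,0,0,0],[0,0,-20,0,0,0],[0,0,-9,0,0,0]]'
python3 -m handwheel '[[0,0,0,0,0,0],[0,0,0,0,0,0],[0,0,0,0,0,0]]' -0.2
python3 -m handwheel '[[0,0,0,0,0,0],[0,0,0,0,0,0],[0,0,0,0,0,0],[0,0,0,0,0,0],[0,0,0,0,0,0],[0,0,0,0,0,0]]' 1
python3 -m handwheel '[[0,0,20,0,0,0],[0,0,45,0,0,0],[0,0,45,0,0,0],[0,0,20,0,0,0],[0,0,0,0,0,0]]'
```

```text
clock: 30.2
eef_pos: [0.5087, -0.3651, 0.007]
ee_rot: [-3.136, 0.004, 0.134]
contact_force: [-0.4, -0.6, 0.2]
gripper_width: 0.0524
clock: 30.5
eef_pos: [0.5105, -0.3693, 0.0121]
ee_rot: [3.139, -0.002, 0.131]
contact_force: [0.1, -0.2, -0.7]
gripper_width: 0.0522
clock: 31.1
eef_pos: [0.5092, -0.3685, 0.0108]
ee_rot: [-3.141, 0.0, 0.131]
contact_force: [-0.7, 1.1, 4.5]
gripper_width: 0.0312
clock: 31.6
eef_pos: [0.5113, -0.3707, 0.144]
ee_rot: [3.135, -0.005, 0.131]
contact_force: [-0.2, 0.4, -0.9]
gripper_width: 0.0312
```

```bash
python3 -m handwheel '[[15.4,44.6,0,0,0,0],[15.4,44.6,0,0,0,0],[15.4,44.6,0,0,0,0],[15.4,44.6,0,0,0,0],[15.4,44.6,0,0,0,0],[15.4,44.6,0,0,0,0],[0,0,0,0,0,0],[0,0,0,0,0,0]]'
python3 -m handwheel '[[0,0,-15,0,0,0],[0,0,-15,0,0,0],[0,0,-15,0,0,0],[0,0,-13,0,0,0],[0,0,0,0,0,0],[0,0,0,0,0,0],[0,0,0,0,0,0]]'
```

```text
clock: 32.4
eef_pos: [0.6009, -0.0996, 0.1384]
ee_rot: [-3.141, 0.003, 0.134]
contact_force: [0.5, -0.5, -0.4]
gripper_width: 0.0311
clock: 33.1
eef_pos: [0.6021, -0.1016, 0.0829]
ee_rot: [3.141, -0.001, 0.13]
contact_force: [0.2, -1.4, -0.2]
gripper_width: 0.0312
```

```bash
python3 -m handwheel '[[0,1,-5,0,0,0],[0,0,-4,0,0,0],[0,0,-2,0,0,0],[0,0,0,0,0,0],[0,0,0,0,0,0]]';python3 -m handwheel '[[0,0,-0.8,0,0,0],[0,0,0,0,0,0],[0,0,0,0,0,0]]'; python3 -m handwheel '[[0,0,0,0,0,0],[0,0,0,0,0,0]]'
```

```text
clock: 33.6
eef_pos: [0.6017, -0.0999, 0.0713]
ee_rot: [-3.142, 0.0, 0.131]
contact_force: [0.4, -0.5, -0.2]
gripper_width: 0.0318
clock: 33.9
eef_pos: [0.6018, -0.1, 0.0708]
ee_rot: [3.141, -0.0, 0.131]
contact_force: [-0.8, 0.2, 1.1]
gripper_width: 0.0313
clock: 34.1
eef_pos: [0.6019, -0.1, 0.0708]
ee_rot: [3.141, -0.0, 0.131]
contact_force: [0.8, -0.1, 2.0]
gripper_width: 0.0313
```

```bash
python3 -m handwheel '[[0,0,0,0,0,0],[0,0,0,0,0,0],[0,0,0,0,0,0],[0,0,20,0,0,0],[0,0,45,0,0,0],[-18,-10,35,0,0,0],[-25,-30,20,0,0,0],[-25,-30,15,0,0,0]]' -0.2
python3 -m handwheel '[[-30,-35,15,0,0,0],[-30,-35,15,0,0,0],[-30,-40,13,0,0,0],[-30,-40,0,0,0,0],[0,0,0,0,0,0],[0,0,0,0,0,0],[0,0,0,0,0,0]]'
python3 m.py n_wrist.png
```

```text
clock: 34.9
eef_pos: [0.5338, -0.1705, 0.2075]
ee_rot: [3.14, -0.002, 0.133]
contact_force: [0.1, -1.6, -0.0]
gripper_width: 0.052
clock: 35.6
eef_pos: [0.4148, -0.3177, 0.2478]
ee_rot: [-3.14, 0.0, 0.131]
contact_force: [0.2, 0.3, 0.5]
gripper_width: 0.0523
tcp [ 0.41513017 -0.31731842  0.24777391]
yel (173, 331, 367, 21) [363.1 342. ] mid [ 189.3 -471.4] steel [292.2 335.4] 576 [ 196.3 -367.2]
yel (383, 263, 21, 58) [393.  291.4] mid [ 274.8 -495.4] steel [387.8 294.6] 42 [ 275.9 -483.8]
yel (153, 263, 21, 58) [163.1 291.3] mid [ 233.6 -184.1] steel [0 0] 0 
yel (261, 66, 29, 32) [275.1  81.4] mid [ 520.7 -301.3] steel [275.   81.3] 127 [ 519.7 -301.4]
yel (407, 0, 53, 45) [432.8  20.7] mid [ 604.4 -463.2] steel [439.4  16.8] 270 [ 605.4 -464.3]
```

```bash
python3 -m handwheel '[[26.5,4,-20,0,0,0],[26.5,4,-35,0,0,0],[26.5,4,-35,0,0,0],[25.7,4,-40,0,0,0],[0,0,-40,0,0,0],[0,0,-40,0,0,0],[0,0,-20,0,0,0],[0,0,-7,0,0,0]]'
python3 -m handwheel '[[0,0,0,0,0,0],[0,0,0,0,0,0],[0,0,0,0,0,0]]' -0.2
python3 -m handwheel '[[0,0,0,0,0,0],[0,0,0,0,0,0],[0,0,0,0,0,0],[0,0,0,0,0,0],[0,0,0,0,0,0],[0,0,0,0,0,0]]' 1
python3 -m handwheel '[[0,0,20,0,0,0],[0,0,45,0,0,0],[0,0,45,0,0,0],[0,0,20,0,0,0],[0,0,0,0,0,0]]'
python3 -m handwheel '[[4.7,48,0,0,0,0],[4.7,48,0,0,0,0],[4.7,48,0,0,0,0],[4.5,48,0,0,0,0],[0,0,0,0,0,0],[0,0,0,0,0,0],[0,0,0,0,0,0]]'
python3 -m handwheel '[[0,0,-15,0,0,0],[0,0,-15,0,0,0],[0,0,-15,0,0,0],[0,0,-13,0,0,0],[0,0,0,0,0,0],[0,0,0,0,0,0],[0,0,0,0,0,0]]'
```

```text
clock: 36.45
eef_pos: [0.5192, -0.2994, 0.008]
ee_rot: [-3.137, 0.004, 0.134]
contact_force: [-1.2, -0.5, -0.2]
gripper_width: 0.0524
clock: 36.75
eef_pos: [0.521, -0.3032, 0.0128]
ee_rot: [3.139, -0.002, 0.131]
contact_force: [-0.1, 0.7, 0.4]
gripper_width: 0.052
clock: 37.35
eef_pos: [0.5198, -0.3028, 0.0115]
ee_rot: [3.142, -0.0, 0.131]
contact_force: [-1.2, 1.0, 4.2]
gripper_width: 0.0312
clock: 37.85
eef_pos: [0.5219, -0.3044, 0.1445]
ee_rot: [3.136, -0.005, 0.131]
contact_force: [0.3, 0.5, 0.1]
gripper_width: 0.0314
clock: 38.55
eef_pos: [0.5383, -0.1115, 0.1402]
ee_rot: [-3.142, 0.001, 0.13]
contact_force: [0.2, -1.4, -0.4]
gripper_width: 0.0316
clock: 39.25
eef_pos: [0.539, -0.1113, 0.0836]
ee_rot: [3.141, -0.001, 0.13]
contact_force: [-0.9, 1.3, -0.7]
gripper_width: 0.0319
```

```bash
python3 -m handwheel '[[0,1,-5,0,0,0],[0,1,-4,0,0,0],[0,0,-2,0,0,0],[0,0,0,0,0,0],[0,0,0,0,0,0]]';python3 -m handwheel '[[0,0,-1,0,0,0],[0,0,0,0,0,0],[0,0,0,0,0,0]]'; python3 -m handwheel '[[0,0,-0.5,0,0,0],[0,0,0,0,0,0],[0,0,0,0,0,0]]'
```

```text
clock: 39.75
eef_pos: [0.5385, -0.1086, 0.0721]
ee_rot: [-3.142, 0.0, 0.131]
contact_force: [0.5, -1.1, -0.1]
gripper_width: 0.0315
clock: 40.05
eef_pos: [0.5387, -0.1088, 0.0715]
ee_rot: [3.141, -0.001, 0.131]
contact_force: [0.5, 0.9, 3.0]
gripper_width: 0.0316
clock: 40.35
eef_pos: [0.5387, -0.1087, 0.0715]
ee_rot: [3.141, -0.001, 0.131]
contact_force: [-0.9, 1.6, 6.8]
gripper_width: 0.0315
```

```bash
python3 -m handwheel '[[0,0,0,0,0,0],[0,0,0,0,0,0],[0,0,0,0,0,0],[0,0,20,0,0,0],[0,0,45,0,0,0],[0,0,45,0,0,0],[-20,14,35,0,0,0],[-30,20,20,0,0,0]]' -0.2
python3 -m handwheel '[[-30,20,20,0,0,0],[-30,20,20,0,0,0],[-10,20,10,0,0,0],[0,0,0,0,0,0],[0,0,0,0,0,0],[0,0,0,0,0,0]]'
python3 - <<'E'
from fx import *
O+=np.array([-.0013,.0023])
im,c=snap('wrist','o_wrist.png'); h=cv2.cvtColor(im,cv2.COLOR_RGB2HSV)
S=dict(nr=(538.7,-108.9),fr=(602.2,-100.4),nl=(530.25,-45.2),fl=(593.9,-36.8))
for nm,lo,hi in [('or',3,17),('yel',20,32),('gre',45,85)]:
    m=((h[...,0]>=lo)&(h[...,0]<hi)&(h[...,1]>130)&(h[...,2]>60)).astype(np.uint8)
    for k in cv2.findContours(m,0,1)[0]:
        if cv2.contourArea(k)<150: continue
        M=cv2.moments(cv2.convexHull(k)); ce=(M['m10']/M['m00'],M['m01']/M['m00']); w=1e3*onz(c,ce,.0725)[:2]
        d={a:round(float(np.hypot(*(w-b))),1) for a,b in S.items()}; a=min(d,key=d.get)
        if d[a]<40: print(nm,np.round(ce,1),w.round(1),a,d[a])
for nm,q in [('lev',F(75,45)),('ten',F(-75,105))]: needle(im,c,*q,.014,YAW,nm); print(proj(c,[*q,.014]))
E
```

```text
clock: 41.15
eef_pos: [0.4911, -0.0761, 0.2386]
ee_rot: [3.138, -0.007, 0.13]
contact_force: [0.2, -0.3, -0.1]
gripper_width: 0.0522
clock: 41.75
eef_pos: [0.419, -0.0153, 0.2852]
ee_rot: [3.141, 0.0, 0.131]
contact_force: [0.8, -0.2, 0.4]
gripper_width: 0.052
yel [379.7  79.8] [ 539.3 -110.9] nr 2.1
gre [383.9  14.8] [ 600.8 -101.8] fr 2.0
lev needle none
lev band none
[[225.01655606 -14.70500279]]
ten needle 309 angle cw from fixture x -0.026 r 22.5
ten band 191 angle cw from fixture x 0.047 r 34.8
[[183.51092565 119.5523812 ]]
```

View pics/o_wrist.png

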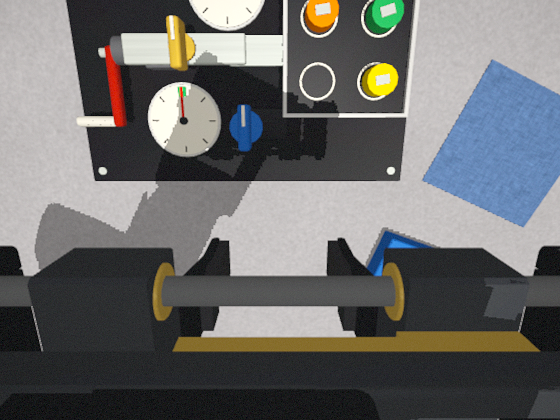

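The picture shows all three mounts in their circles, the mat empty, the lever closed and the tension needle on green. My orange filter missed its mount, so I'll do one more numeric check from further out.

```bash
python3 -m handwheel '[[35,0,0,0,0,0],[40,0,0,0,0,0],[25,0,0,0,0,0],[0,0,0,0,0,0],[0,0,0,0,0,0],[0,0,0,0,0,0]]'
python3 - <<'E'
from fx import *
O+=np.array([-.0013,.0023])
im,c=snap('wrist','p_wrist.png'); h=cv2.cvtColor(im,cv2.COLOR_RGB2HSV)
S=dict(nr=(538.7,-108.9),fr=(602.2,-100.4),nl=(530.25,-45.2),fl=(593.9,-36.8))
for nm,lo,hi in [('or',0,19),('yel',20,32),('gre',45,85)]:
    m=((h[...,0]>=lo)&(h[...,0]<hi)&(h[...,1]>130)&(h[...,2]>60)).astype(np.uint8)
    for k in cv2.findContours(m,0,1)[0]:
        if cv2.contourArea(k)<150: continue
        M=cv2.moments(cv2.convexHull(k)); ce=(M['m10']/M['m00'],M['m01']/M['m00']); w=1e3*onz(c,ce,.0725)[:2]
        d={a:round(float(np.hypot(*(w-b))),1) for a,b in S.items()}; a=min(d,key=d.get)
        print(nm,np.round(ce,1),w.round(1),a,d[a])
for nm,q in [('lev',F(75,45)),('ten',F(-75,105))]: needle(im,c,*q,.014,YAW,nm); print(proj(c,[*q,.014]))
E
```

```text
clock: 42.4
eef_pos: [0.5172, -0.0148, 0.2847]
ee_rot: [-3.141, 0.003, 0.13]
contact_force: [-0.6, -0.2, -0.2]
gripper_width: 0.0523
or [116.2 171.5] [499.8 170.5] nl 217.8
or [307.  111.8] [594.  -37.9] fl 1.1
yel [363.1 342. ] [ 307.9 -159.4] nr 236.2
yel [393.1 291.4] [ 388.6 -182. ] nr 167.0
yel [163.1 291.2] [350.4 111.5] nl 238.6
yel [361.9 170.1] [ 538.3 -110.7] nr 1.8
yel [175.  142.5] [541.8 104.5] nl 150.2
gre [365.8 111.8] [ 602.5 -102. ] fr 1.6
lev needle 281 angle cw from fixture x 0.01 r 22.9
lev band 199 angle cw from fixture x 0.032 r 34.7
[[218.69754368  74.92695638]]
ten needle 283 angle cw from fixture x -0.038 r 21.6
ten band 155 angle cw from fixture x 0.062 r 33.9
[[180.31523919 192.9765318 ]]
```

The tension reading depends on my assumed dial centre, so I'll re-measure it from the needle's own line and the fitted disc centre.

```bash
python3 - <<'E'
from fx import *
O+=np.array([-.0013,.0023]); c1=env.calibration('wrist')
im=cv2.imread('pics/p_wrist.png')[:,:,::-1].copy()
for nm,q in [('lev',F(75,45)),('ten',F(-75,105))]:
    p=rect(im,c1,*(q-.06),*(q+.06),.014,4000); h=cv2.cvtColor(p,cv2.COLOR_RGB2HSV)
    w=((h[...,1]<70)&(h[...,2]>110)).astype(np.uint8); k=max(cv2.findContours(w,0,1)[0],key=cv2.contourArea); ce,ax,_=cv2.fitEllipse(cv2.convexHull(k))
    n=np.argwhere(((h[...,0]<8)|(h[...,0]>172))&(h[...,1]>120)&(h[...,2]>80))[:,::-1].astype(np.float32)
    n=n[np.hypot(*(n-ce).T)<170]
    vx,vy,x0,y0=cv2.fitLine(n,cv2.DIST_HUBER,0,.01,.01).ravel(); 
    if vx<0: vx,vy=-vx,-vy
    g=np.argwhere((h[...,0]>45)&(h[...,0]<85)&(h[...,1]>90))[:,::-1].astype(np.float32); g=g[np.hypot(*(g-ce).T)<170]; b=cv2.minAreaRect(g)[0]
    print(nm,'centre',ce,'axes',ax,'needle',np.arctan2(vy,vx)+YAW,'band',np.arctan2(b[1]-ce[1],b[0]-ce[0])+YAW,len(n),len(g))
    cv2.imwrite(f'pics/q_{nm}.png',p[:,:,::-1])
a=np.hstack([cv2.imread('pics/q_lev.png'),cv2.imread('pics/q_ten.png')]); cv2.imwrite('pics/q.png',cv2.resize(a,(800,400)))
E
```

```text
lev centre (240.2115478515625, 242.65501403808594) axes (372.92120361328125, 376.6562805175781) needle 0.0065019727 band -0.0007620680854342199 1312 862
ten centre (237.0111083984375, 241.5608673095703) axes (372.78607177734375, 377.15972900390625) needle 0.0010886341 band -0.012144628821659564 1447 684
```

View pics/q.png

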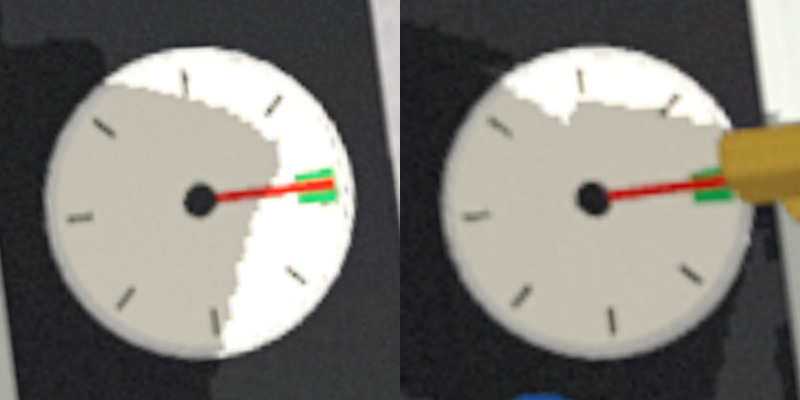

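Both needles are in the middle of their bands, within 0.015 rad, so the lever is fully closed. I'm handing the job in.

```bash
python3 -c "
from bench import env
print(env.finish_job(), env.read_state()['clock'])"
```

```text
the job is handed in; nothing more can be done
the job is handed in; nothing more can be done
```

The job is handed in after about 42 s of robot time, with no verdict reported. I flipped the lever fully open, levelled the platform, set the nut and closed the lever. I then loaded the three mounts that were on the mat; there was no red one.

- **Mounts:** orange is on the far-left circle, green on the far-right and yellow on the near-right. The last picture put them 1.1, 1.6 and 1.8 mm from the circle centres, against 10 mm allowed. I judged them upright and seated only from the picture and the contact force when placing.
- **Dials:** the level needle is 0.007 rad and the tension needle 0.013 rad from the middle of their bands, against 0.12 allowed. The tension band is back at the fixture's +x, so the lever is closed.
- **A check that disagreed:** a cruder reading first put the tension needle 0.07 to 0.10 rad off. It used an assumed dial centre, and the fitted reading above replaces it.
- **Other things on the bench:** I never worked near the bystanders, and I left the decoy orange and the oversized yellow where they were. I did not re-measure them at the end.

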